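# Press the bush home and hold the index plunger out

## Robot

A 6-joint arm with a two-finger parallel gripper is mounted at the origin on the work surface. World frame = base frame: x ahead of the robot, y to its left, z up, the work surface at z = 0. Lengths are in m, angles in rad, forces in N, time in s.
With the tool pointing down it reaches from about 0.325 to 0.85 m from the base axis. Payload 4.4 kg.
Tool frame: the origin (TCP) lies on the centre line of the jaws, within the pads' length; the fingertips stand 25 mm ahead of it and the grasp point (between the pads) lies 6 mm ahead of it; y points along the fingers, z is the direction in which the jaws open and shut, and the axes are right-handed (so a half turn about y gives the same grasp; the last joint's range is limited). The gripper opens to 94 mm and grips with 3 to 60 N. Pads are 16 mm wide; open, the fingers measure 119 mm over their backs; the gripper's body (75 mm by 177 mm) begins 78 mm behind the grasp point.
Start: joints at [-1.284, 0.207, 1.542, -0, 1.393, -0.15], TCP at [0.243, -0.521, 0.23] pointing down, gripper open.
Joint ranges: [-2.73, 2.73], [-0.86, 2.22], [0.23, 2.46], [-1.11, 4.25], [0.08, 2.63], [-2.82, 2.82]. Speed limits (rad/s): [2.79, 2.79, 3.14, 3.14, 3.14, 3.14].

## Interface

Orientations are given as a unit quaternion [x, y, z, w].
In Python, from workcell import robot, read_camera gives the robot as it stands. The module is installed in compiled form; this text tells all that it offers.
- The arm moves only by the shell command python3 -m creep 'ROWS'. ROWS is a JSON object of lists of equal length, an entry for each row: "jaw": the finger opening in m, from 0 to 0.094; "offset": the shift along the tool's x, y, z in m, a list of three; "angular": the turn, a rotation vector about the tool's x, y, z in rad, a list of three. In form: {"jaw": [jaw, ...], "offset": [[tx, ty, tz], ...], "angular": [[wx, wy, wz], ...]}. A call has 1 to 20 rows; each row is the pose to reach, as a shift and turn from the pose commanded when the call began, along the tool's axes at that moment; what a row does not reach only later rows make up. A row lasts 1/8 s, in which the tool goes at most 62.5 mm and 10.7 degrees, less where a joint would pass 70% of its speed; a pose out of reach is approached as far as the arm can. A call with a gripper value outside its range is refused whole. The fingers move at their own pace and stop on an object; the grip force is fixed at half the most. Time passes only in rows, so rows that repeat a pose let the fingers close. It gives the time, the measured TCP pose, the force and the opening at its end, in the units of the state.
- robot.observe(): the state, without advancing time (a new reading comes with each control period).
- read_camera(name): name is "scene" or "side" or "wrist"; returns a dict with "image" (420x560x3 uint8, red, green, blue), "fovy" (degrees; the focal length in pixels is half the picture's height over the tangent of half this angle, whatever the lens; pixels are square), "cx", "cy" (the principal point, pixels), "dist" ([k1, k2, p1, p2, k3] as OpenCV has them; the pictures are not rectified), "rvec" (rotation vector, rad) and "tvec" (3), from world to camera coordinates, as OpenCV has them. Camera axes: x right, y down, z forward; pixel columns grow to the right and rows downward; lengths in m; the calibration is good to about 2 mm. A picture is of the moment at which its call begins. There is no depth.
- robot.finish_job(): hands the job in, once; it reports no verdict.
The state is a dict: "clock": time; "joint_positions": joint angles; "dq": joint speeds; "joint_efforts": joint torques, N m; "tcp_pos": TCP position; "ee_rot": TCP orientation; "ft_force": force on the tool from outside, world axes, zero at the start; "ft_torque": the same for the moment, N m; "finger_gap": finger opening in m.
Only numpy, scipy, OpenCV 4.12 (cv2) and the standard library are available. Lean on these libraries where they do the work, as an engineer would, in place of code of your own. Each camera call takes 0.05 s, during which the arm holds its last target.

## Task

On the small lever press, pull the ball-ended lever down until the brass bush under the ram is pressed fully home, then ease the lever slowly back up to its rest, never letting it fly back. Only after that, pull the black knob of the sprung index plunger straight out, as far as it goes, and keep holding it there so that I can turn the dial on to the next plate: finish while still holding the knob right out. Do not turn the dial yourself and leave the blue bin, the loose plate and the screwdriver where they are.

Things in the scene. Friction and masses are not known exactly. Their poses are not given: they have to be found in the camera images.
- press: Grey bench lever press, bolted down: foot 290 x 120 mm, column, head up to 280 mm and ram bar up to 322 mm high. Origin on the bench under the ram. z up; -x is the open front (column at +x), -y the side with the hand lever. A steel dial (170 mm across, top 65 mm above the bench, centre at x = -55 mm) carries four aluminium plates (top at 73 mm), one under the ram.
- shaft (a point): Centre of the lever's shaft in the press head, 235 mm above the bench and 25 mm behind the ram (axes as the press). The shaft is level, along the press's y axis. At lever angle q the ball's centre lies in the direction 35 degrees minus q above level, towards the press's front (-x).
- lever (a joint): Hand lever, rad: 0 = rest, up, pointing to the press's front and 35 degrees above level; grows as it is pulled down. The ram comes down 16.5 mm per rad, meets the bush at about 0.7 to 0.85; bush home at 1.1 to 1.2, a hard stop. Return spring: at the ball about 3 N at rest rising to 10 N, and some 7 N more while the bush goes in; let go, it flies up.
- lever_ball (a point): Centre of the black ball, 32 mm across, on the lever's end: at rest 333 mm above the bench, always 170 mm from the shaft axis and 65 mm to the -y side of the press's middle plane. The rod behind it is 12 mm thick. The ball swings in an upright plane and can turn within a grasp that closes along the press's y axis.
- bush (a joint): How far the brass bush under the ram has been pressed into its plate, in m: 0 to 0.0015 at the start, 0.006 = fully home, its head flat on the plate. It is a tight fit and stays where it is pressed.
- bush_top (a point): Centre of the top of the bush's 14 mm wide, 3 mm thick head, under the ram; 76 mm above the bench when home. Axes as the dial.
- dial (a joint): Turn of the dial in rad, 0 = indexed. The plunger's pin locks it; with the pin out it turns stiffly.
- plunger (a joint): How far the index plunger is pulled out, m: 0 = pin in its hole in the dial's rim, 0.008 = pin just leaves the hole, 0.012 = hard stop, fully out. Its spring pulls back in with about 6 N at 0 and 14 N at 0.012; it has no catch and never stays out by itself.
- plunger_knob (a point): Centre of the plunger's black knob, 28 mm diameter, 24 mm long, axis level, 55 mm above bare bench. Own +x = straight out, the way to pull (45 degrees between the press's -x and +y); z up. From the centre towards the dial: knob ends at 12 mm, 10 mm rod to 20 mm, sleeve (22 mm thick) to 37 mm, then the bracket, 36 mm wide and 77 mm high.
- bin: Loose blue plastic bin with spare bushes, 150 x 95 x 55 mm, open on top, beside the press on its +y side. Origin at the centre of its underside. Leave alone.
- plate: Loose finished aluminium plate, 46 x 32 x 8 mm, with a bush in it, in front of the press. Origin at the centre of its underside. Leave alone.
- driver: Loose screwdriver with a black handle, lying in front of the press, about 200 mm long. Leave alone.

How it is judged:
By the outcome, as a careful person would: the job done as asked, in the order asked, and still so for the second after the job is handed in, while the arm keeps its last pose, push and grip.
It also fails if it takes over 72 s, if anything falls off the work surface, if the arm or the gripper's body presses on something with over 40 N, if the wrist force passes 120 N, or if a joint passes its speed limit or range.

## Working session

There is one attempt and no reset: what is moved stays moved. The work goes in short steps, Python scripts to look and compute and a shell command to move; the robot and the scene stay as the last step left them, time stands still between calls to the robot, and variables do not carry over. Pictures are saved under pics/ and viewed, and the job is handed in when it is done.

```bash
mkdir -p pics; cat > h.py <<'E'
import cv2,numpy as np
from workcell import robot, read_camera
def cam(n,save=None):
    c=read_camera(n); f=c['image'].shape[0]/2/np.tan(np.radians(c['fovy'])/2)
    c['K']=np.array([[f,0,c['cx']],[0,f,c['cy']],[0,0,1.]]);c['dist']=np.array(c['dist'],float)
    c['rvec']=np.array(c['rvec'],float);c['tvec']=np.array(c['tvec'],float)
    if save: cv2.imwrite(save,c['image'][:,:,::-1])
    return c
def ray(c,uv):
    p=cv2.undistortPoints(np.array([[uv]],float),c['K'],c['dist'])[0,0]
    R=cv2.Rodrigues(c['rvec'])[0]; o=-R.T@c['tvec'].ravel(); d=R.T@np.array([p[0],p[1],1]); return o,d/np.linalg.norm(d)
def atz(c,uv,z):
    o,d=ray(c,uv); return o+d*(z-o[2])/d[2]
def proj(c,P):
    return cv2.projectPoints(np.array(P,float).reshape(-1,3),c['rvec'],c['tvec'],c['K'],c['dist'])[0][:,0]
def tri(rs):
    A=np.zeros((3,3));b=np.zeros(3)
    for o,d in rs:
        M=np.eye(3)-np.outer(d,d);A+=M;b+=M@o
    return np.linalg.solve(A,b)
E
python3 - <<'E'
from h import *
for n in ['scene','side','wrist']:
    c=cam(n,f'pics/{n}0.png'); R=cv2.Rodrigues(c['rvec'])[0]; print(n,-R.T@c['tvec'].ravel(),R[2],c['fovy'])
print(robot.observe())
E
```

```text
scene [1.05393397 0.52151174 1.16343435] [-0.39747891 -0.40917922 -0.82132995] 45.552415342986855
side [0.23358174 0.71956792 1.05209528] [ 0.30060379 -0.59123738 -0.74838207] 45.883893981429715
wrist [ 0.303975   -0.49172678  0.38386216] [-0.21271113 -0.09598283 -0.97238947] 59.50354584306608
{'clock': 0.15, 'joint_positions': array([-1.28446647e+00,  2.07274156e-01,  1.54258092e+00,  1.56475920e-05,
        1.39351843e+00, -1.50464573e-01]), 'dq': array([-1.74874092e-03, -1.50892698e-03, -4.24070435e-03,  1.67274179e-03,
       -8.90751454e-06,  3.75599927e-05]), 'joint_efforts': array([ 4.02013620e-05, -3.71312177e+01, -2.81811923e+01,  6.97694323e-02,
        3.27725743e-02, -1.04662208e-04]), 'tcp_pos': array([ 0.24309604, -0.5204553 ,  0.22955047]), 'ee_rot': array([-0.15324172,  0.69093863, -0.68968154,  0.1531671 ]), 'ft_force': array([-0.94789831, -0.39956266,  0.63483857]), 'ft_torque': array([-0.00731044, -0.10671951, -0.06493557]), 'finger_gap': 0.09398692689753808}
```

View pics/scene0.png

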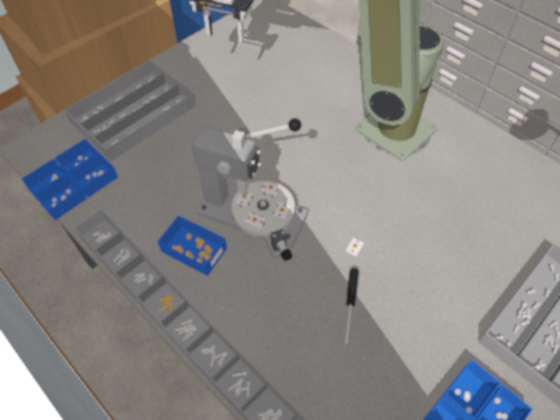

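View pics/side0.png

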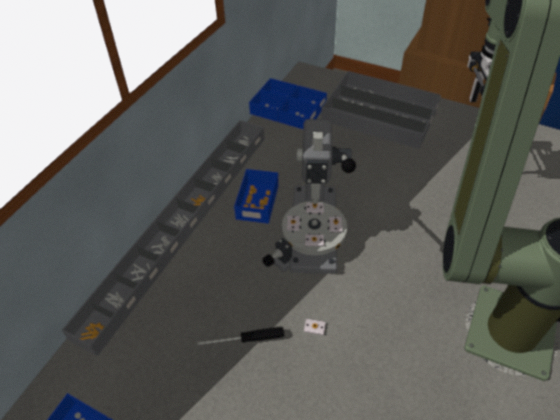

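View pics/wrist0.png

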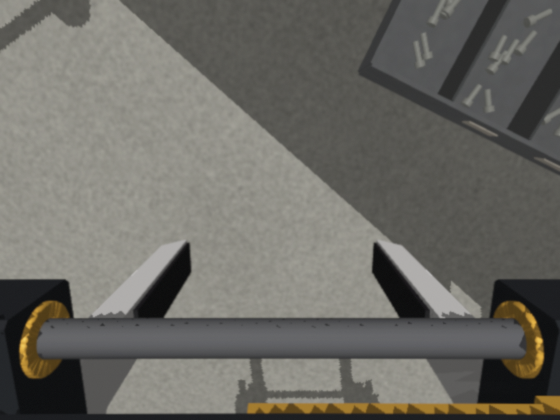

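```bash
python3 - <<'E'
import cv2
a=cv2.imread('pics/scene0.png')[100:280,170:340];b=cv2.imread('pics/side0.png')[110:290,230:400]
import numpy as np
cv2.imwrite('pics/z0.png',np.hstack([cv2.resize(a,(400,424),interpolation=2),cv2.resize(b,(400,424),interpolation=2)]))
from h import *
for n in ['scene','side']:
    pass
E
```

```text
(no output)
```

View pics/z0.png

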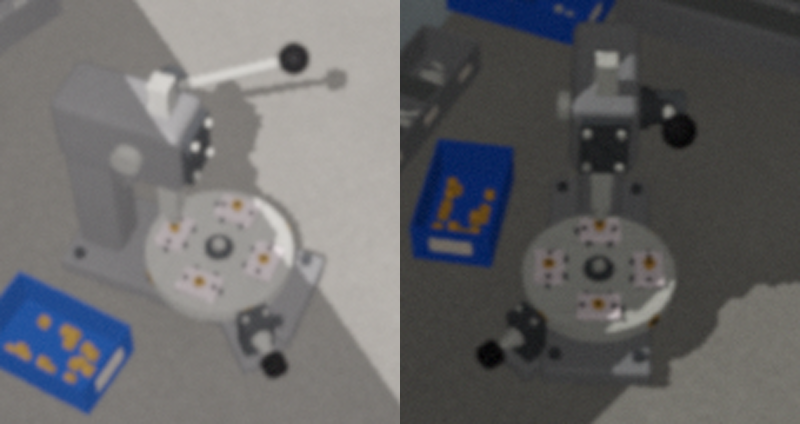

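```bash
python3 - <<'E'
from h import *
from scipy.optimize import least_squares
S=cam('scene');D=cam('side')
ob={'ball':((294.5,124.6),(348.6,165.7)),'knob':((286.4,254.7),(268.2,260.4)),'dial':((263.1,204.5),(314.6,223.5))}
for k,(a,b) in ob.items():
    P=tri([ray(S,a),ray(D,b)]);print(k,P,proj(S,P),proj(D,P))
# ball in press frame
bx=0.025-0.17*np.cos(np.radians(35));
def W(p,l): 
    c,s=np.cos(p[2]),np.sin(p[2]);l=np.array(l);return np.array([p[0]+c*l[0]-s*l[1],p[1]+s*l[0]+c*l[1],l[2]])
def res(p):
    r=[]
    kn=[-.055-p[3]*.7071,p[3]*.7071,.055]
    for k,l in (('ball',[bx,-.065,.333]),('knob',kn),('dial',[-.055,0,.078])):
        r+=list(proj(S,W(p,l))[0]-ob[k][0])+list(proj(D,W(p,l))[0]-ob[k][1])
    return r
best=min((least_squares(res,[.45,0,y,.15]) for y in np.arange(-3,3.1,1)),key=lambda s:s.cost)
print(best.x,np.round(best.fun,1));p=best.x
for n,l in (('ram',[0,0,.076]),('shaft',[.025,-.065,.235]),('ball',[bx,-.065,.333]),('knob',[-.055-p[3]*.7071,p[3]*.7071,.055])): print(n,W(p,l))
E
```

```text
ball [ 0.45413415 -0.02514142  0.33110187] [[294.51753469 124.65272987]] [[348.63294477 165.64948592]]
knob [0.59699931 0.09247341 0.05356465] [[286.35541201 254.6035488 ]] [[268.13370349 260.48638106]]
dial [ 0.5365508  -0.05431051  0.06779928] [[263.00939915 204.27731649]] [[314.45554034 223.70250104]]
[ 0.5592603  -0.10186162 -1.16900635  0.1560775 ] [ 0.8  0.3 -0.7  0.1  0.5 -0.3  0.   0.2  0.3 -1.5 -0.9 -1.7]
ram [ 0.5592603  -0.10186162  0.076     ]
shaft [ 0.5092134  -0.15028999  0.235     ]
ball [ 0.45475512 -0.02212414  0.333     ]
knob [0.59616604 0.09349076 0.055     ]
```

```bash
cat > plan.py <<'E'
from h import *
from scipy.spatial.transform import Rotation as Ro
def rotm(): return Ro.from_quat(robot.observe()['ee_rot'])
def target(zdir,down=(0,0,-1)):
    y=np.array(down,float);y/=np.linalg.norm(y);z=np.array(zdir,float);z-=y*(z@y);z/=np.linalg.norm(z);return Ro.from_matrix(np.c_[np.cross(y,z),y,z])
def delta(pos_grasp,zdir,down=(0,0,-1)):
    s=robot.observe();R=Ro.from_quat(s['ee_rot'])
    for sg in (1,-1):
        T=target(np.array(zdir)*sg,down); tcp=np.array(pos_grasp)-T.apply([0,.006,0])
        print('off',np.round(R.inv().apply(tcp-s['tcp_pos']),4),'ang',np.round((R.inv()*T).as_rotvec(),4),'deg',np.round(np.degrees((R.inv()*T).magnitude()),1))
E
python3 - <<'E'
from plan import *
print(rotm().as_matrix().round(3))
yaw=-1.169
delta([.4545,-.023,.332+.10],[np.cos(yaw+np.pi/2),np.sin(yaw+np.pi/2),0])
delta([.4545,-.023,.332],[np.cos(yaw+np.pi/2),np.sin(yaw+np.pi/2),0])
S=cam('scene');D=cam('side')
print('driver handle',atz(D,(283,334),.01),'plate',atz(D,(315,326),.004),'bin near corner',atz(D,(262,220),.055),atz(D,(236,220),.0))
E
```

```text
[[-0.906 -0.     0.423]
 [-0.423  0.001 -0.906]
 [-0.    -1.    -0.001]]
off [-0.4021 -0.2076 -0.3618] ang [ 7.0000e-04 -1.5358e+00 -9.0000e-04] deg 88.0
off [-0.4021 -0.2076 -0.3618] ang [9.0000e-04 1.6058e+00 7.0000e-04] deg 92.0
off [-0.4021 -0.1076 -0.3617] ang [ 7.0000e-04 -1.5358e+00 -9.0000e-04] deg 88.0
off [-0.4021 -0.1076 -0.3617] ang [9.0000e-04 1.6058e+00 7.0000e-04] deg 92.0
driver handle [0.48641347 0.23716977 0.01      ] plate [0.42898704 0.18340084 0.004     ] bin near corner [ 0.67117122 -0.01708152  0.055     ] [ 0.76125654 -0.02668945  0.        ]
```

```bash
python3 -m creep '{"jaw":[0.07,0.07,0.07,0.07,0.07,0.07,0.07,0.07,0.07,0.07,0.07,0.07,0.07,0.07,0.07,0.07,0.07,0.07],"offset":[[0,-0.05,0],[0,-0.1,0],[0,-0.15,0],[0,-0.207,0],[-0.033,-0.207,-0.03],[-0.067,-0.207,-0.06],[-0.1,-0.207,-0.09],[-0.134,-0.207,-0.12],[-0.168,-0.207,-0.15],[-0.2,-0.207,-0.18],[-0.234,-0.207,-0.21],[-0.268,-0.207,-0.24],[-0.3,-0.207,-0.27],[-0.334,-0.207,-0.3],[-0.368,-0.207,-0.33],[-0.402,-0.207,-0.362],[-0.402,-0.207,-0.362],[-0.402,-0.207,-0.362]],"angular":[[0,0,0],[0,0,0],[0,0,0],[0,0,0],[0,-0.128,0],[0,-0.256,0],[0,-0.384,0],[0,-0.512,0],[0,-0.64,0],[0,-0.768,0],[0,-0.896,0],[0,-1.024,0],[0,-1.152,0],[0,-1.28,0],[0,-1.408,0],[0,-1.536,0],[0,-1.536,0],[0,-1.536,0]]}'
python3 - <<'E'
from plan import *
yaw=-1.169
s=robot.observe();print(s['tcp_pos'],s['joint_positions'],s['clock'])
delta([.4545,-.023,.332],[np.cos(yaw+np.pi/2),np.sin(yaw+np.pi/2),0])
cam('wrist','pics/w1.png');cam('scene','pics/s1.png')
E
```

```text
clock: 2.6
tcp_pos: [0.4542, -0.0233, 0.4374]
ee_rot: [0.59, -0.39, 0.39, -0.589]
ft_force: [-0.1, -0.2, -0.2]
finger_gap: 0.0698
[ 0.45416518 -0.02325607  0.43739232] [-2.41399349e-01 -1.35228636e-01  1.47916400e+00 -6.74680012e-04
  1.79786602e+00 -6.42932104e-01] 2.6
off [-0.0001  0.0994  0.0005] ang [ 0.0006 -0.0004  0.0004] deg 0.0
off [-0.0001  0.0994  0.0005] ang [-6.0000e-04  3.1412e+00  9.0000e-04] deg 180.0
```

View pics/w1.png

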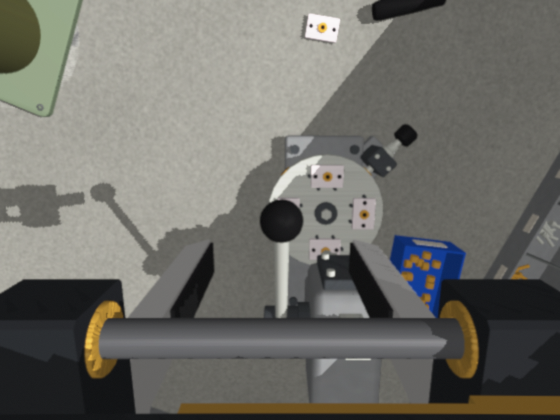

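View pics/s1.png

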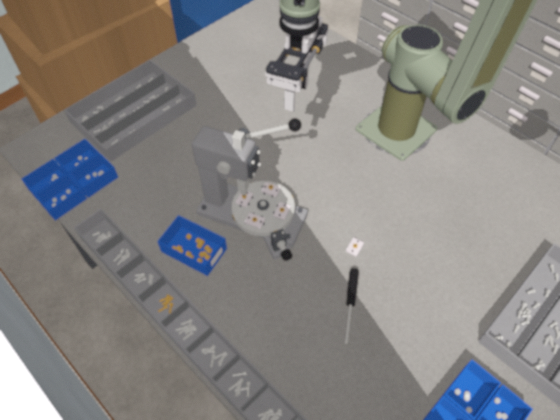

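```bash
python3 - <<'E'
from plan import *
from scipy.optimize import least_squares
S=cam('scene');D=cam('side');Wc=cam('wrist')
ob={'ball':((294.5,124.6),(348.6,165.7),(281,220.5)),'knob':((286.4,254.7),(268.2,260.4),(404,135)),'dial':((263.1,204.5),(314.6,223.5),(325.5,213))}
for k,(a,b,w) in ob.items():
    P=tri([ray(S,a),ray(D,b),ray(Wc,w)]);print(k,P,[np.round(proj(c,P)-o,1) for c,o in zip((S,D,Wc),(a,b,w))])
print(atz(Wc,(281,220.5),.333))
bx=0.025-0.17*np.cos(np.radians(35))
def W(p,l):
    c,s=np.cos(p[2]),np.sin(p[2]);return np.array([p[0]+c*l[0]-s*l[1],p[1]+s*l[0]+c*l[1],l[2]])
def pts(p): return dict(ball=[bx,-.065,.333],knob=[-.055-p[3]*.7071,p[3]*.7071,.055],dial=[-.055,0,p[4]])
def res(p):
    r=[]
    for k,l in pts(p).items():
        for c,o in zip((S,D,Wc),ob[k]): r+=list(proj(c,W(p,l))[0]-o)
    return r
b=least_squares(res,[.56,-.1,-1.169,.155,.07]);p=b.x;print(p,np.round(b.fun,1))
for n,l in pts(p).items(): print(n,W(p,l))
print('shaft',W(p,[.025,-.065,.235]))
E
```

```text
ball [ 0.45427432 -0.0253942   0.33102676] [array([[-0.1,  0.1]]), array([[ 0. , -0.1]]), array([[-0.2, -0.5]])]
knob [0.59695625 0.0918161  0.05267917] [array([[-0.2, -0.1]]), array([[0.1, 0.1]]), array([[ 0.2, -0.3]])]
dial [ 0.53692473 -0.05431123  0.0681038 ] [array([[-0.2, -0.2]]), array([[-0.3,  0.1]]), array([[-0.3, -0.3]])]
[ 0.45435836 -0.02520941  0.333     ]
[ 0.55867471 -0.10498287 -1.17087597  0.15764517  0.06833259] [ 0.  -0.5  0.  -0.7  0.  -0.2 -0.1 -0.7  0.2 -0.4  0.4 -0.3 -0.3 -0.2
 -0.4 -0.  -0.1 -0.2]
ball [ 0.45431879 -0.02505015  0.333     ]
knob [0.59653506 0.09175277 0.055     ]
dial [ 0.53726074 -0.05432281  0.06833259]
shaft [ 0.50853736 -0.1533176   0.235     ]
```

```bash
python3 -m creep '{"jaw":[0.07,0.07,0.07,0.07,0.07,0.07,0.07,0,0,0,0,0],"offset":[[0.002,0.03,-0.0005],[0.002,0.06,-0.0005],[0.002,0.08,-0.0005],[0.002,0.09,-0.0005],[0.002,0.099,-0.0005],[0.002,0.099,-0.0005],[0.002,0.099,-0.0005],[0.002,0.099,-0.0005],[0.002,0.099,-0.0005],[0.002,0.099,-0.0005],[0.002,0.099,-0.0005],[0.002,0.099,-0.0005]],"angular":[[0,0,0],[0,0,0],[0,0,0],[0,0,0],[0,0,0],[0,0,0],[0,0,0],[0,0,0],[0,0,0],[0,0,0],[0,0,0],[0,0,0]]}'
python3 - <<'E'
from plan import *
cam('wrist','pics/w2.png');cam('side','pics/d2.png')
s=robot.observe();print(s['tcp_pos'],s['ft_force'],s['finger_gap'])
E
```

```text
clock: 4.35
tcp_pos: [0.4547, -0.0249, 0.3385]
ee_rot: [-0.59, 0.39, -0.39, 0.59]
ft_force: [-0.7, 0.3, 0.4]
finger_gap: 0.0304
[ 0.45476611 -0.02495003  0.33847357] [ 0.61536157  0.71810186 -0.04362064] 0.030492326749998487
```

View pics/w2.png

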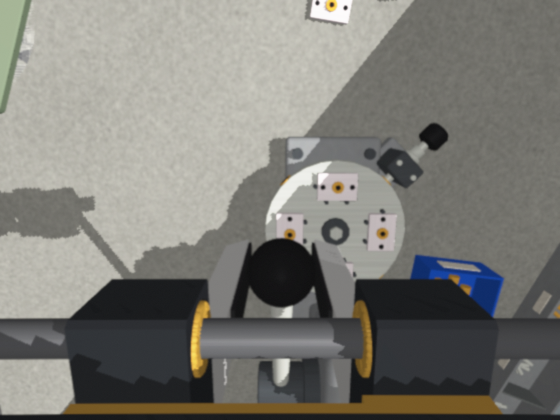

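```bash
python3 - <<'E'
import numpy as np
for q in np.arange(0,1.26,.05):
    t=np.radians(35)-q; print(round(q,2),round(.17*(np.cos(np.radians(35))-np.cos(t)),4),round(.17*(np.sin(np.radians(35))-np.sin(t)),4))
E
```

```text
0.0 0.0 0.0
0.05 -0.0047 0.0071
0.1 -0.009 0.0144
0.15 -0.013 0.0219
0.2 -0.0166 0.0296
0.25 -0.0198 0.0375
0.3 -0.0226 0.0455
0.35 -0.025 0.0537
0.4 -0.027 0.0619
0.45 -0.0285 0.0703
0.5 -0.0297 0.0787
0.55 -0.0304 0.0872
0.6 -0.0307 0.0957
0.65 -0.0306 0.1042
0.7 -0.0301 0.1126
0.75 -0.0291 0.1211
0.8 -0.0277 0.1295
0.85 -0.0259 0.1378
0.9 -0.0237 0.146
0.95 -0.0211 0.1541
1.0 -0.018 0.162
1.05 -0.0146 0.1698
1.1 -0.0108 0.1774
1.15 -0.0066 0.1848
1.2 -0.0021 0.192
1.25 0.0028 0.1989
```

```bash
python3 -m creep '{"jaw":[0,0,0,0,0,0,0,0,0,0,0,0,0],"offset":[[-0.0047,0.0071,0],[-0.009,0.0144,0],[-0.013,0.0219,0],[-0.0166,0.0296,0],[-0.0198,0.0375,0],[-0.0226,0.0455,0],[-0.025,0.0537,0],[-0.027,0.0619,0],[-0.0285,0.0703,0],[-0.0297,0.0787,0],[-0.0304,0.0872,0],[-0.0307,0.0957,0],[-0.0307,0.0957,0]],"angular":[[0,0,0],[0,0,0],[0,0,0],[0,0,0],[0,0,0],[0,0,0],[0,0,0],[0,0,0],[0,0,0],[0,0,0],[0,0,0],[0,0,0],[0,0,0]]}'
python3 - <<'E'
from plan import *
cam('wrist','pics/w3.png')
s=robot.observe();print(s['tcp_pos'],s['ft_force'],s['finger_gap'])
E
```

```text
clock: 6.08
tcp_pos: [0.4427, 0.0038, 0.2431]
ee_rot: [-0.59, 0.39, -0.39, 0.59]
ft_force: [-2.8, 0.5, 6.3]
finger_gap: 0.0306
[0.44272184 0.00378584 0.24341204] [-2.50568193  0.87654534  7.49439919] 0.03045260714452543
```

View pics/w3.png

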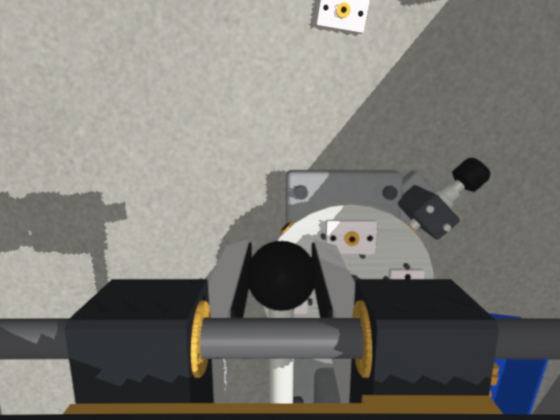

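```bash
python3 -m creep '{"jaw":[0,0,0,0,0,0,0,0,0,0],"offset":[[0.0001,0.0085,0],[0.0006,0.0169,0],[0.0016,0.0254,0],[0.003,0.0338,0],[0.0048,0.0421,0],[0.007,0.0503,0],[0.0096,0.0584,0],[0.0127,0.0663,0],[0.0161,0.0741,0],[0.0161,0.0741,0]],"angular":[[0,0,0],[0,0,0],[0,0,0],[0,0,0],[0,0,0],[0,0,0],[0,0,0],[0,0,0],[0,0,0],[0,0,0]]}'
python3 - <<'E'
from plan import *
cam('wrist','pics/w4.png')
s=robot.observe();print(s['tcp_pos'],s['ft_force'],s['finger_gap'])
E
```

```text
clock: 7.38
tcp_pos: [0.4489, -0.0107, 0.1702]
ee_rot: [-0.589, 0.39, -0.39, 0.59]
ft_force: [-6.9, 2.8, 14.5]
finger_gap: 0.0306
[ 0.44888813 -0.01067496  0.17034494] [-6.31813637  3.47846666 13.44025975] 0.03052070640564069
```

View pics/w4.png

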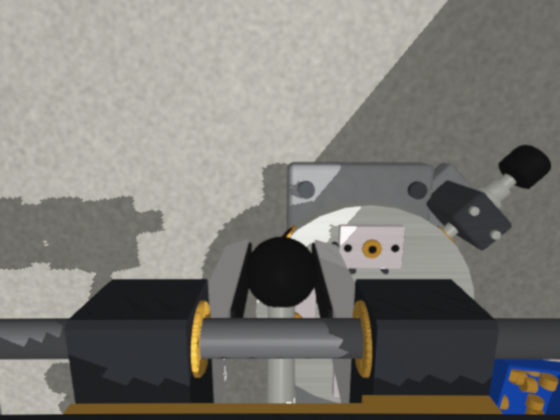

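```bash
python3 -m creep '{"jaw":[0,0,0,0],"offset":[[0.002,0.004,0],[0.0038,0.0076,0],[0.0058,0.0113,0],[0.0058,0.0113,0]],"angular":[[0,0,0],[0,0,0],[0,0,0],[0,0,0]]}'
```

```text
clock: 7.92
tcp_pos: [0.4511, -0.0159, 0.1591]
ee_rot: [-0.589, 0.39, -0.39, 0.59]
ft_force: [-5.5, 3.8, 14.9]
finger_gap: 0.0307
```

```bash
python3 -m creep '{"jaw":[0,0,0,0],"offset":[[0.0011,0.0019,0],[0.0022,0.0037,0],[0.0033,0.0055,0],[0.0033,0.0055,0]],"angular":[[0,0,0],[0,0,0],[0,0,0],[0,0,0]]}'
```

```text
clock: 8.43
tcp_pos: [0.4522, -0.0187, 0.1537]
ee_rot: [-0.589, 0.391, -0.389, 0.59]
ft_force: [-6.4, 3.9, 16.6]
finger_gap: 0.0306
```

```bash
python3 -m creep '{"jaw":[0,0,0,0],"offset":[[0.0011,0.0018,0],[0.0022,0.0036,0],[0.0034,0.0053,0],[0.0034,0.0053,0]],"angular":[[0,0,0],[0,0,0],[0,0,0],[0,0,0]]}'
```

```text
clock: 8.93
tcp_pos: [0.4535, -0.0217, 0.1485]
ee_rot: [-0.589, 0.391, -0.389, 0.59]
ft_force: [-7.2, 4.8, 18.0]
finger_gap: 0.0306
```

```bash
python3 -m creep '{"jaw":[0,0,0,0],"offset":[[0.0012,0.0018,0],[0.0024,0.0035,0],[0.0035,0.005,0],[0.0035,0.005,0]],"angular":[[0,0,0],[0,0,0],[0,0,0],[0,0,0]]}'
python3 - <<'E'
from plan import *
cam('wrist','pics/w5.png');cam('side','pics/d5.png');cam('scene','pics/s5.png')
s=robot.observe();print(s['tcp_pos'],s['ft_force'],s['finger_gap'])
a=cv2.imread('pics/scene0.png')
a=cv2.imread('pics/s5.png')[100:280,170:340];b=cv2.imread('pics/d5.png')[110:290,230:400]
cv2.imwrite('pics/z5.png',np.hstack([cv2.resize(a,(400,424),interpolation=2),cv2.resize(b,(400,424),interpolation=2)]))
E
```

```text
clock: 9.43
tcp_pos: [0.4547, -0.0244, 0.1439]
ee_rot: [-0.589, 0.391, -0.389, 0.591]
ft_force: [-9.3, 6.2, 20.5]
finger_gap: 0.0305
[ 0.4546941  -0.02441423  0.14396944] [-9.14747384  5.71690709 19.93589113] 0.030467903877077977
```

View pics/w5.png

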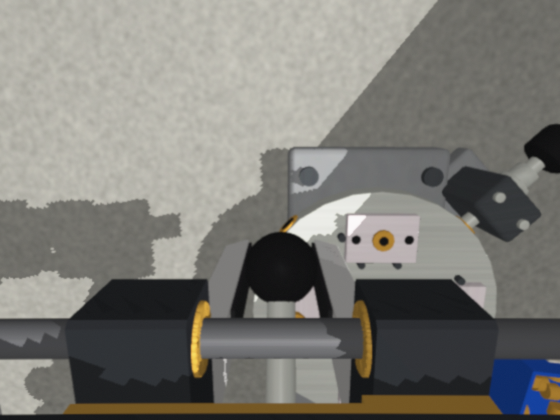

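View pics/z5.png

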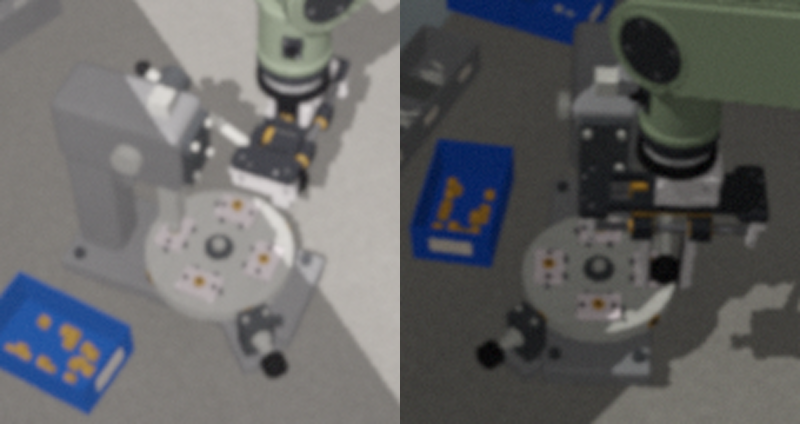

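```bash
python3 - <<'E'
from plan import *
for i in (2,3,4,5):
    im=cv2.imread(f'pics/w{i}.png');g=im.max(2)
    m=(g[200:320,225:340]<45).astype(np.uint8)
    # ball upper silhouette: for columns 262..302 find top dark row
    pts=[]
    for c in range(256,309):
        col=g[215:300,c]; r=np.where(col<50)[0]
        if len(r): pts.append((c,215+r[0]))
    pts=np.array(pts,float)
    A=np.c_[2*pts,np.ones(len(pts))];s=np.linalg.lstsq(A,(pts**2).sum(1),rcond=None)[0];r=np.sqrt(s[2]+s[0]**2+s[1]**2)
    e=np.hypot(*(pts-s[:2]).T)-r
    print(i,s[:2].round(1),r.round(1),abs(e).max().round(1))
E
```

```text
2 [282.4 248.6] 17.7 13.8
3 [282.2 251.3] 18.1 9.6
4 [281.7 257.9] 24.0 6.2
5 [282.5 244.7] 19.6 7.8
```

```bash
python3 - <<'E'
import cv2,numpy as np
r=[]
for i in (2,3,4,5):
    im=cv2.imread(f'pics/w{i}.png')[220:330,230:335]; im=cv2.convertScaleAbs(im,alpha=2.0,beta=20)
    im=cv2.resize(im,None,fx=3.5,fy=2.6,interpolation=2)
    for k in range(0,110,10): cv2.line(im,(0,int(k*2.6)),(8,int(k*2.6)),(0,255,0),1)
    r.append(im)
cv2.imwrite('pics/z6.png',np.vstack([np.hstack(r[:2]),np.hstack(r[2:])]))
E
```

```text
(no output)
```

View pics/z6.png

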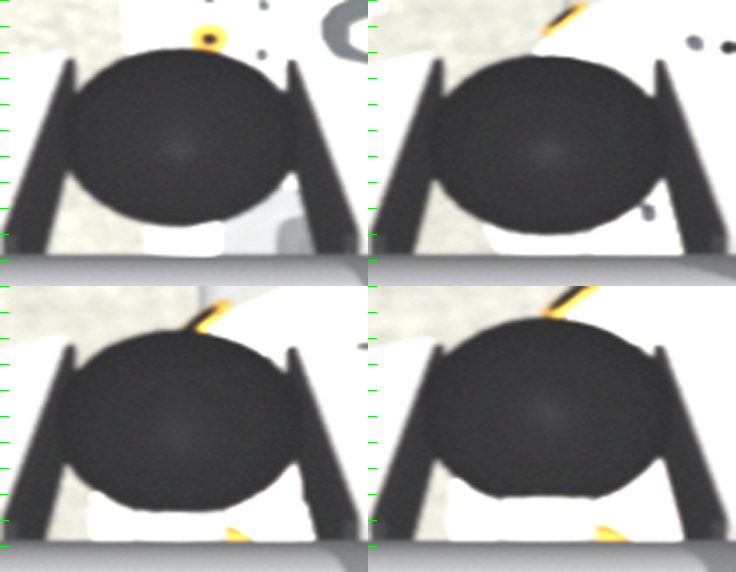

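```bash
python3 - <<'E'
from plan import *
yaw=-1.1709;f=np.array([-np.cos(yaw),-np.sin(yaw),0]);n=np.array([f[1],-f[0],0])
sh=np.array([.5085,-.1533,.235])
def ang(c,uv):
    o,d=ray(c,uv); P=o+d*((sh-o)@n)/(d@n); v=P-sh; return P.round(4),'r',np.hypot(v@f,v[2]).round(4),'q',(np.radians(35)-np.arctan2(v[2],v@f)).round(3)
W=cam('wrist');D=cam('side')
print(ang(W,(282,266.7)));print(ang(D,(342.6,223.9)))
P=tri([ray(W,(282,266.7)),ray(D,(342.6,223.9))]);v=P-sh;print(P,np.radians(35)-np.arctan2(v[2],v@f),np.hypot(v@f,v[2]))
R=rotm();s=robot.observe();print('ball in tool',R.inv().apply(P-s['tcp_pos']))
for q in (1.1,1.15,1.2):
    t=np.radians(35)-q;B=sh+.17*np.cos(t)*f+[0,0,.17*np.sin(t)];print(q,B.round(4),proj(W,B).round(1),proj(D,B).round(1),R.inv().apply(B-s['tcp_pos']).round(4))
E
```

```text
(array([0.4149, 0.0681, 0.3815]), 'r', np.float64(0.2816), 'q', np.float64(0.063))
(array([ 0.4492, -0.0129,  0.1556]), 'r', np.float64(0.1718), 'q', np.float64(1.091))
[ 0.45112473 -0.01717617  0.1503402 ] 1.1312739862137131 0.17026120924464525
ball in tool [-0.00809601 -0.00635772 -0.00042521]
1.1 [ 0.4501 -0.0151  0.1551] [[280.1 265.3]] [[342.6 223.3]] [-0.0105 -0.0111 -0.0006]
1.15 [ 0.4517 -0.0189  0.1477] [[280.1 268. ]] [[342.3 223.9]] [-0.0063 -0.0037 -0.0006]
1.2 [ 0.4535 -0.0231  0.1405] [[280.2 271.3]] [[342.  224.4]] [-0.0017  0.0034 -0.0006]
```

```bash
python3 - <<'E'
from plan import *
W=cam('wrist');R=rotm();s=robot.observe()
for x,y in ((0,.006),(0,0),(0,-.006),(-.004,.006),(-.004,0),(-.008,-.006),(0,.012)):
    print(x,y,proj(W,s['tcp_pos']+R.apply([x,y,0])).round(1))
print(s['tcp_pos'])
E
python3 - <<'E'
import cv2,numpy as np
im=cv2.imread('pics/d5.png')[120:290,290:400];cv2.imwrite('pics/z7.png',cv2.resize(im,None,fx=3.5,fy=3.5,interpolation=2))
E
```

```text
0 0.006 [[281.4 272.5]]
0 0 [[281.5 277.7]]
0 -0.006 [[281.5 283.4]]
-0.004 0.006 [[281.4 264.5]]
-0.004 0 [[281.5 269.5]]
-0.008 -0.006 [[281.5 266.2]]
0 0.012 [[281.4 267.6]]
[ 0.45467498 -0.02441479  0.14395197]
```

View pics/z7.png

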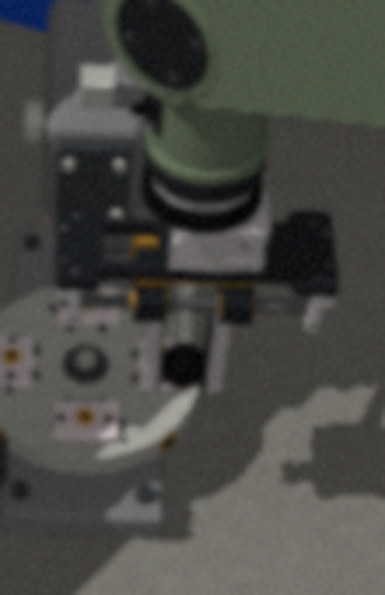

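```bash
cat > bf.py <<'E'
import cv2,numpy as np,sys
from scipy.ndimage import map_coordinates
from scipy.optimize import least_squares
def fit(fn):
    g=cv2.imread(fn).max(2).astype(float)
    out=[]
    for a in np.radians(np.r_[np.arange(-140,-39,3),np.arange(140,160,3),np.arange(20,40,3),]):
        r=np.arange(15,48,.25);v=map_coordinates(g,[266+r*np.sin(a),282+r*np.cos(a)],order=1)
        k=np.where(v>75)[0]
        if len(k): out.append((282+r[k[0]]*np.cos(a),266+r[k[0]]*np.sin(a)))
    p=np.array(out)
    s=least_squares(lambda q:np.hypot(p[:,0]-q[0],p[:,1]-q[1])-q[2],[282,266,34],loss='soft_l1',f_scale=.5)
    return s.x.round(2),np.median(abs(s.fun)).round(2),len(p)
for f in sys.argv[1:]: print(f,*fit(f))
E
python3 bf.py pics/w2.png pics/w3.png pics/w4.png pics/w5.png
```

```text
pics/w2.png [280.76 272.47  34.53] 0.12 41
pics/w3.png [280.47 275.67  35.25] 0.43 39
pics/w4.png [280.16 272.45  36.12] 0.38 40
pics/w5.png [280.12 268.2   36.55] 0.28 41
```

```bash
python3 -m creep '{"jaw":[0,0,0,0],"offset":[[0.0004,0.0002,0],[0.0008,0.0004,0],[0.001,0.0006,0],[0.001,0.0006,0]],"angular":[[0,0,-0.13],[0,0,-0.26],[0,0,-0.39],[0,0,-0.39]]}'
python3 - <<'E'
from plan import *
cam('wrist','pics/w6.png');cam('side','pics/d6.png')
s=robot.observe();print(s['joint_positions'].round(2),s['ft_force'],s['finger_gap'])
E
python3 bf.py pics/w6.png
```

```text
clock: 10.22
tcp_pos: [0.4567, -0.0287, 0.1452]
ee_rot: [0.656, -0.264, 0.498, -0.501]
ft_force: [-9.1, -6.7, 21.3]
finger_gap: 0.0297
[-0.01 -0.    2.02 -0.43  1.   -0.19] [-8.43311912 -4.16199128 20.71767155] 0.029698527241442108
pics/w6.png [280.6  265.83  38.  ] 0.31 42
```

View pics/w6.png

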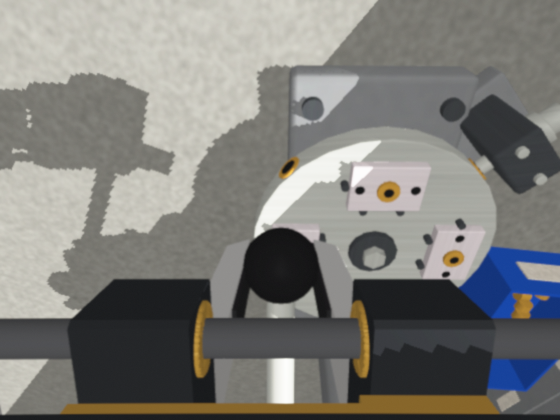

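```bash
cat > bt.py <<'E'
from plan import *
import sys
from bf import fit
def ballt(fn):
    W=cam('wrist');R=rotm();s=robot.observe()
    Rc=cv2.Rodrigues(W['rvec'])[0]
    ref=s['tcp_pos']+R.apply([0,.006,0]); D=np.linalg.norm(Rc@ref+W['tvec'].ravel())
    x,_,_=fit(fn); o,d=ray(W,x[:2]+[1.0,0]); P=o+d*D*34.53/x[2]
    t=R.inv().apply(P-s['tcp_pos'])
    yaw=-1.1709;f=np.array([-np.cos(yaw),-np.sin(yaw),0]);sh=np.array([.5085,-.1533,.235]);v=P-sh
    print('ball tool',t.round(4),'world',P.round(4),'r',np.hypot(v@f,v[2]).round(4),'q',(np.radians(35)-np.arctan2(v[2],v@f)).round(3),'gap',s['finger_gap'],'F',s['ft_force'].round(1),'tcp',s['tcp_pos'].round(4))
if __name__=='__main__':
    fn=sys.argv[1]
    if len(sys.argv)>2: cam('wrist',fn)
    ballt(fn)
E
sed -i 's/^for f in sys.argv/if __name__=="__main__":\n  for f in sys.argv/' bf.py
python3 bt.py pics/w6.png
python3 - <<'E'
import cv2,numpy as np
im=cv2.imread('pics/w6.png')[215:330,225:340]; im=cv2.convertScaleAbs(im,alpha=2.0,beta=20)
cv2.imwrite('pics/z8.png',cv2.resize(im,None,fx=5,fy=5,interpolation=2))
E
```

```text
ball tool [-0.0086 -0.0077 -0.    ] world [ 0.4524 -0.0189  0.1486] r 0.1694 q 1.146 gap 0.02924635995385934 F [-8.8 -3.9 21.1] tcp [ 0.4567 -0.0289  0.1448]
```

View pics/z8.png

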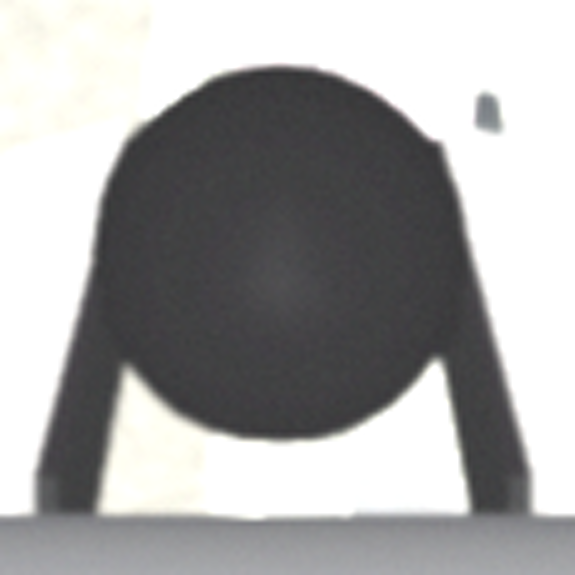

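```bash
python3 -m creep '{"jaw":[0,0,0],"offset":[[-0.004,0.003,0],[-0.008,0.006,0],[-0.011,0.008,0]],"angular":[[0,0,0],[0,0,0],[0,0,0]]}'
python3 bt.py pics/w7.png 1
```

```text
clock: 10.75
tcp_pos: [0.4578, -0.0306, 0.1402]
ee_rot: [0.66, -0.259, 0.502, -0.496]
ft_force: [-11.2, -33.1, 45.0]
finger_gap: 0.0297
ball tool [-0.008  -0.0088 -0.0004] world [ 0.4531 -0.0208  0.145 ] r 0.1695 q 1.17 gap 0.030042964236211753 F [-11.7 -28.3  40.9] tcp [ 0.4578 -0.0306  0.1402]
```

View pics/w7.png

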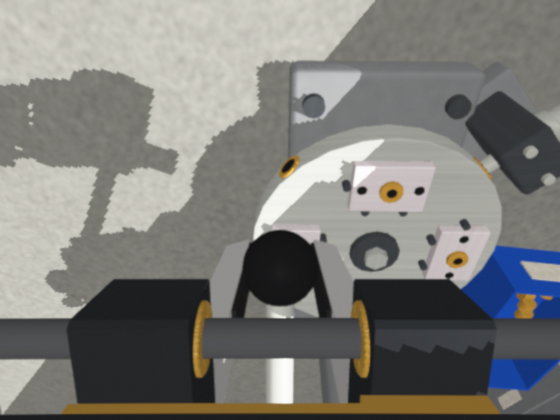

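```bash
python3 - <<'E'
from plan import *
a=cam('scene','pics/s7.png');b=cam('side','pics/d7.png')
s=robot.observe();print(s['tcp_pos'].round(4),s['ft_force'].round(1),s['ft_torque'].round(2),s['finger_gap'],s['joint_positions'].round(3),s['dq'].round(3))
a=a['image'][90:250,200:350,::-1];b=b['image'][110:270,280:430,::-1]
cv2.imwrite('pics/z9.png',np.hstack([cv2.resize(i,(400,427),interpolation=2) for i in(a,b)]))
E
```

```text
[ 0.4578 -0.0306  0.1403] [-11.5 -26.8  40.3] [-6.55  1.08 -1.03] 0.02971344370073671 [ 0.004  0.009  2.026 -0.464  0.991 -0.166] [-0.001 -0.001 -0.     0.003 -0.002 -0.001]
```

View pics/z9.png

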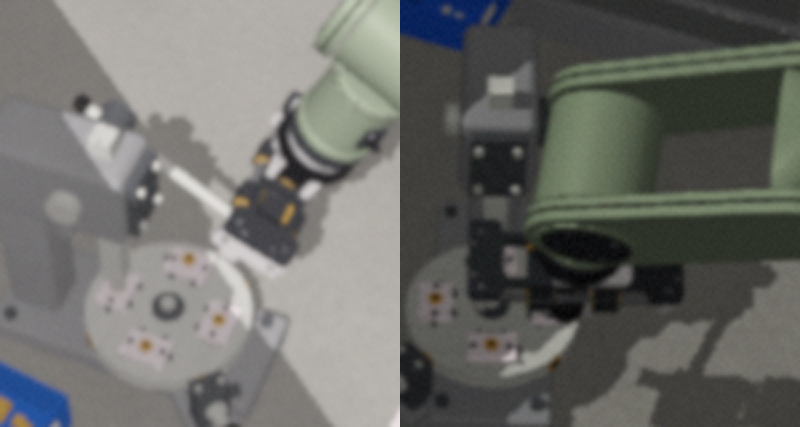

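```bash
python3 -m creep '{"jaw":[0,0,0,0],"offset":[[0,0,0],[0,0,0],[0,0,0],[0,0,0]],"angular":[[0,0,0],[0,0,0],[0,0,0],[0,0,0]]}'
python3 bt.py pics/w8.png 1
```

```text
clock: 11.45
tcp_pos: [0.4577, -0.0306, 0.1403]
ee_rot: [0.659, -0.259, 0.502, -0.496]
ft_force: [-12.5, -28.3, 41.0]
finger_gap: 0.0301
ball tool [-0.0081 -0.0089 -0.0004] world [ 0.4531 -0.0206  0.1452] r 0.1695 q 1.169 gap 0.029626599864254016 F [-12.2 -27.8  40.8] tcp [ 0.4578 -0.0306  0.1403]
```

```bash
python3 -m creep '{"jaw":[0,0,0],"offset":[[0.0003,0.002,0],[0.0006,0.004,0],[0.0006,0.004,0]],"angular":[[0,0,0],[0,0,0],[0,0,0]]}'
python3 bt.py pics/w9.png 1
```

```text
clock: 11.92
tcp_pos: [0.4586, -0.0324, 0.1372]
ee_rot: [0.659, -0.26, 0.502, -0.496]
ft_force: [-14.0, -26.2, 44.3]
finger_gap: 0.03
ball tool [-0.008  -0.0082 -0.0004] world [ 0.454  -0.0228  0.1415] r 0.1695 q 1.195 gap 0.029966465368405932 F [-13.  -25.7  44.3] tcp [ 0.4586 -0.0324  0.1372]
```

```bash
python3 -m creep '{"jaw":[0,0,0],"offset":[[0.0004,0.002,0],[0.0008,0.004,0],[0.0008,0.004,0]],"angular":[[0,0,0],[0,0,0],[0,0,0]]}'
python3 bt.py pics/w10.png 1
```

```text
clock: 12.4
tcp_pos: [0.4594, -0.0343, 0.1341]
ee_rot: [0.659, -0.26, 0.502, -0.496]
ft_force: [-14.7, -24.2, 48.2]
finger_gap: 0.0303
ball tool [-0.008  -0.0082 -0.0004] world [ 0.4549 -0.0247  0.1384] r 0.1695 q 1.217 gap 0.029694082085058176 F [-15.4 -24.1  48.4] tcp [ 0.4594 -0.0343  0.1341]
```

```bash
python3 -m creep '{"jaw":[0,0,0,0],"offset":[[0.0012,0.002,0],[0.0024,0.004,0],[0.0035,0.006,0],[0.0035,0.006,0]],"angular":[[0,0,0],[0,0,0],[0,0,0],[0,0,0]]}'
python3 bt.py pics/w11.png 1
```

```text
clock: 13.0
tcp_pos: [0.4596, -0.0355, 0.127]
ee_rot: [0.657, -0.263, 0.501, -0.498]
ft_force: [-15.9, -10.3, 43.7]
finger_gap: 0.0306
ball tool [-0.0115 -0.0302 -0.0002] world [ 0.4506 -0.0147  0.1501] r 0.1725 q 1.125 gap 0.030478344297065824 F [-17.  -12.2  43. ] tcp [ 0.4596 -0.0354  0.1269]
```

```bash
python3 - <<'E'
from plan import *
a=cam('scene','pics/s11.png');b=cam('side','pics/d11.png')
a=a['image'][110:230,200:312,::-1];b=b['image'][130:250,290:402,::-1]
cv2.imwrite('pics/z11.png',np.hstack([cv2.resize(i,(400,427),interpolation=2) for i in(a,b)]))
s=robot.observe();print(s['joint_efforts'].round(1),s['ft_torque'].round(2))
E
```

```text
[  5.6  -8.4 -15.1   4.7  -5.4   0.2] [-4.01  1.74 -1.18]
```

View pics/z11.png

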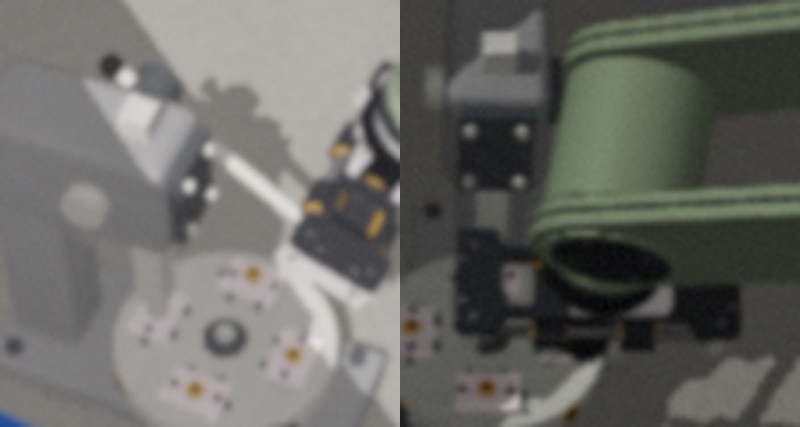

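```bash
python3 bf.py pics/w9.png pics/w10.png pics/w11.png
```

```text
pics/w9.png [279.77 267.94  38.07] 0.31 40
pics/w10.png [279.83 267.84  38.06] 0.29 40
pics/w11.png [280.15 281.77  44.09] 0.35 36
```

View pics/w11.png

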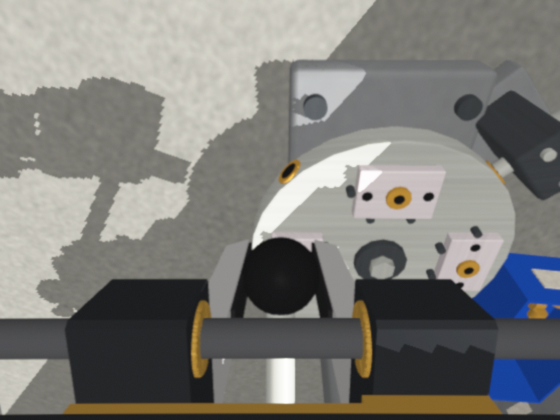

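```bash
python3 - <<'E'
from plan import *
im=cv2.imread('pics/w11.png')[215:330,225:340]; im=cv2.convertScaleAbs(im,alpha=2.0,beta=20)
cv2.imwrite('pics/z12.png',cv2.resize(im,None,fx=5,fy=5,interpolation=2))
W=cam('wrist');R=rotm();s=robot.observe()
yaw=-1.1709;f=np.array([-np.cos(yaw),-np.sin(yaw),0]);sh=np.array([.5085,-.1533,.235])
for q in (1.1,1.125,1.15,1.175,1.2,1.22):
    t=np.radians(35)-q;B=sh+.17*np.cos(t)*f+[0,0,.17*np.sin(t)]
    d=np.linalg.norm(cv2.Rodrigues(W['rvec'])[0]@B+W['tvec'].ravel());d0=np.linalg.norm(cv2.Rodrigues(W['rvec'])[0]@(s['tcp_pos']+R.apply([0,.006,0]))+W['tvec'].ravel())
    print(q,B.round(4),proj(W,B).round(1),'r',34.53*d0/d,R.inv().apply(B-s['tcp_pos']).round(4))
E
```

```text
1.1 [ 0.4501 -0.0151  0.1551] [[279.3 292.6]] r 45.16082567805066 [-0.0095 -0.0348 -0.0009]
1.125 [ 0.4509 -0.017   0.1514] [[279.3 288.4]] r 43.84907062635428 [-0.0091 -0.0305 -0.0009]
1.15 [ 0.4517 -0.0189  0.1477] [[279.4 284.8]] r 42.596533009532564 [-0.0086 -0.0263 -0.0009]
1.175 [ 0.4526 -0.021   0.1441] [[279.5 281.6]] r 41.40140720219108 [-0.008  -0.0221 -0.0009]
1.2 [ 0.4535 -0.0231  0.1405] [[279.5 278.9]] r 40.261616597937156 [-0.0072 -0.0179 -0.0009]
1.22 [ 0.4542 -0.0249  0.1377] [[279.6 277. ]] r 39.38811920072649 [-0.0066 -0.0146 -0.0009]
```

View pics/z12.png

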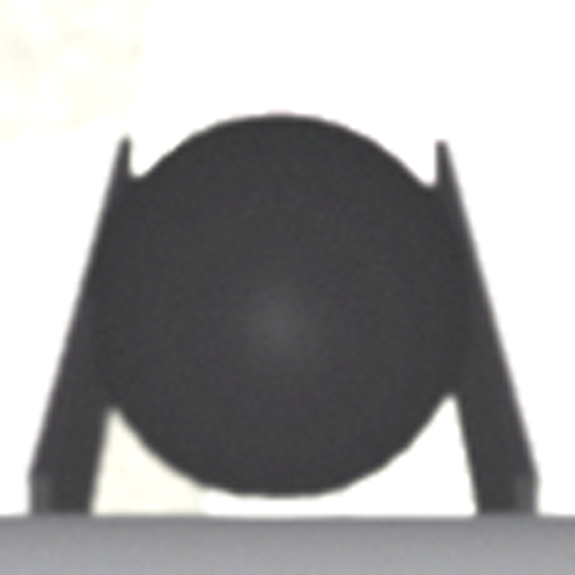

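```bash
cat > ret.py <<'E'
from plan import *
q0=[-.15324172,.69093863,-.68968154,.1531671]
P=np.array([.2431,-.5205,.2296]);R=Ro.from_quat(q0)
for off,ang in [([-.402,-.207,-.362],[0,-1.536,0]),([.002,.099,-.0005],[0,0,0]),([-.0307,.0957,0],[0]*3),([.0161,.0741,0],[0]*3),([.0058,.0113,0],[0]*3),([.0033,.0055,0],[0]*3),([.0034,.0053,0],[0]*3),([.0035,.005,0],[0]*3),([.001,.0006,0],[0,0,-.39]),([-.011,.008,0],[0]*3),([.0006,.004,0],[0]*3),([.0008,.004,0],[0]*3),([.0035,.006,0],[0]*3)]:
    P=P+R.apply(off);R=R*Ro.from_rotvec(ang)
s=robot.observe()
print('cmd',P.round(4),'meas',s['tcp_pos'].round(4),'diff tool mm',(R.inv().apply(P-s['tcp_pos'])*1e3).round(1),'rot err',(R.inv()*rotm()).as_rotvec().round(4),'F tool',R.inv().apply(s['ft_force']).round(1))
c=np.array([-.0057,-.011,0])
yaw=-1.1709;f=np.array([-np.cos(yaw),-np.sin(yaw),0]);sh=np.array([.5085,-.1533,.235])
for q in np.r_[1.2:-.05:-.04]:
    t=np.radians(35)-q;B=sh+.17*np.cos(t)*f+[0,0,.17*np.sin(t)]
    print(round(q,2),R.inv().apply(B-R.apply(c)-P).round(4))
E
python3 ret.py
```

```text
cmd [ 0.4565 -0.029   0.1182] meas [ 0.4596 -0.0354  0.127 ] diff tool mm [-9.9  5.4 -0.4] rot err [-0.0021 -0.0009 -0.0183] F tool [ 19.7 -38.4 -19. ]
1.2 [ 0.0081 -0.0122 -0.0005]
1.16 [ 0.0068 -0.0189 -0.0005]
1.12 [ 0.0059 -0.0256 -0.0005]
1.08 [ 0.0052 -0.0324 -0.0004]
1.04 [ 0.0048 -0.0392 -0.0004]
1.0 [ 0.0047 -0.046  -0.0004]
0.96 [ 0.0048 -0.0528 -0.0004]
0.92 [ 0.0052 -0.0596 -0.0004]
0.88 [ 0.0059 -0.0663 -0.0004]
0.84 [ 0.0068 -0.0731 -0.0004]
0.8 [ 0.008  -0.0797 -0.0004]
0.76 [ 0.0095 -0.0864 -0.0004]
0.72 [ 0.0112 -0.093  -0.0004]
0.68 [ 0.0132 -0.0995 -0.0004]
0.64 [ 0.0155 -0.1059 -0.0004]
0.6 [ 0.018  -0.1122 -0.0004]
0.56 [ 0.0208 -0.1184 -0.0004]
0.52 [ 0.0238 -0.1245 -0.0004]
0.48 [ 0.027  -0.1305 -0.0004]
0.44 [ 0.0305 -0.1363 -0.0004]
0.4 [ 0.0343 -0.142  -0.0004]
0.36 [ 0.0382 -0.1475 -0.0004]
0.32 [ 0.0424 -0.1529 -0.0004]
0.28 [ 0.0467 -0.1581 -0.0004]
0.24 [ 0.0513 -0.1631 -0.0004]
0.2 [ 0.0561 -0.168  -0.0004]
0.16 [ 0.0611 -0.1726 -0.0004]
0.12 [ 0.0662 -0.1771 -0.0004]
0.08 [ 0.0715 -0.1813 -0.0004]
0.04 [ 0.077  -0.1853 -0.0004]
-0.0 [ 0.0827 -0.1891 -0.0004]
-0.04 [ 0.0885 -0.1927 -0.0004]
```

```bash
python3 -m creep '{"jaw":[0,0,0,0,0,0,0,0,0,0,0,0,0,0,0,0],"offset":[[0.003,-0.004,0],[0.006,-0.008,0],[0.0075,-0.0122,0],[0.0068,-0.0189,0],[0.0059,-0.0256,0],[0.0052,-0.0324,0],[0.0048,-0.0392,0],[0.0047,-0.046,0],[0.0048,-0.0528,0],[0.0052,-0.0596,0],[0.0059,-0.0663,0],[0.0068,-0.0731,0],[0.008,-0.0797,0],[0.0095,-0.0864,0],[0.0112,-0.093,0],[0.0112,-0.093,0]],"angular":[[0,0,0],[0,0,0],[0,0,0],[0,0,0],[0,0,0],[0,0,0],[0,0,0],[0,0,0],[0,0,0],[0,0,0],[0,0,0],[0,0,0],[0,0,0],[0,0,0],[0,0,0],[0,0,0]]}'
python3 bt.py pics/w12.png 1
```

```text
clock: 15.25
tcp_pos: [0.4479, -0.0083, 0.2109]
ee_rot: [0.655, -0.266, 0.499, -0.502]
ft_force: [-1.0, -6.1, 6.6]
finger_gap: 0.0305
ball tool [-0.0115 -0.0294 -0.0001] world [0.4393 0.0118 0.2333] r 0.1791 q 0.62 gap 0.030284179627502593 F [ 0.1 -5.7  8.2] tcp [ 0.4479 -0.0083  0.2106]
```

View pics/w12.png

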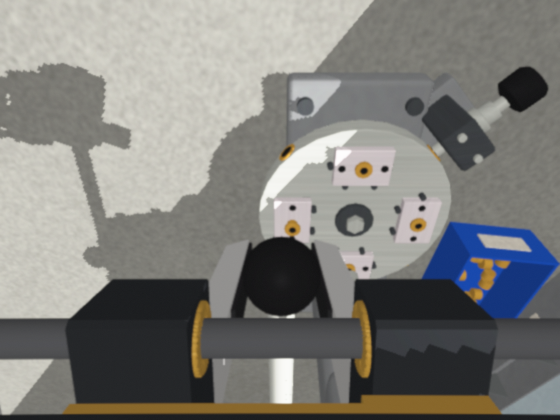

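```bash
python3 -m creep '{"jaw":[0,0,0,0,0,0,0,0,0,0,0,0,0,0,0,0,0,0],"offset":[[0.002,-0.0065,0],[0.0043,-0.0129,0],[0.0068,-0.0192,0],[0.0096,-0.0254,0],[0.0126,-0.0315,0],[0.0158,-0.0375,0],[0.0193,-0.0433,0],[0.0231,-0.049,0],[0.027,-0.0545,0],[0.0312,-0.0599,0],[0.0355,-0.0651,0],[0.0401,-0.0701,0],[0.0449,-0.075,0],[0.0499,-0.0796,0],[0.055,-0.0841,0],[0.0603,-0.0883,0],[0.0645,-0.0913,0],[0.0645,-0.0913,0]],"angular":[[0,0,0],[0,0,0],[0,0,0],[0,0,0],[0,0,0],[0,0,0],[0,0,0],[0,0,0],[0,0,0],[0,0,0],[0,0,0],[0,0,0],[0,0,0],[0,0,0],[0,0,0],[0,0,0],[0,0,0],[0,0,0]]}'
python3 bt.py pics/w13.png 1
python3 - <<'E'
from plan import *
a=cam('scene','pics/s13.png');b=cam('side','pics/d13.png')
a=a['image'][80:240,200:350,::-1];b=b['image'][90:250,280:430,::-1]
cv2.imwrite('pics/z13.png',np.hstack([cv2.resize(i,(400,427),interpolation=2) for i in(a,b)]))
E
```

```text
clock: 17.6
tcp_pos: [0.4573, -0.0309, 0.3176]
ee_rot: [0.654, -0.267, 0.498, -0.502]
ft_force: [3.6, -5.4, -1.1]
finger_gap: 0.031
ball tool [-0.0089 -0.0338  0.0001] world [ 0.4491 -0.0113  0.3452] r 0.1894 q -0.01 gap 0.030761009232333027 F [ 2.6 -5.5 -1.1] tcp [ 0.4573 -0.0307  0.3174]
```

View pics/w13.png

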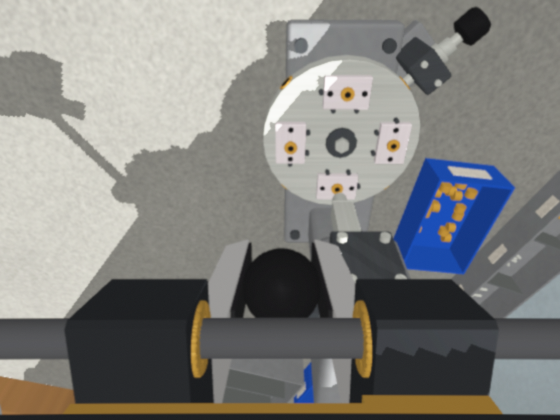

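View pics/z13.png

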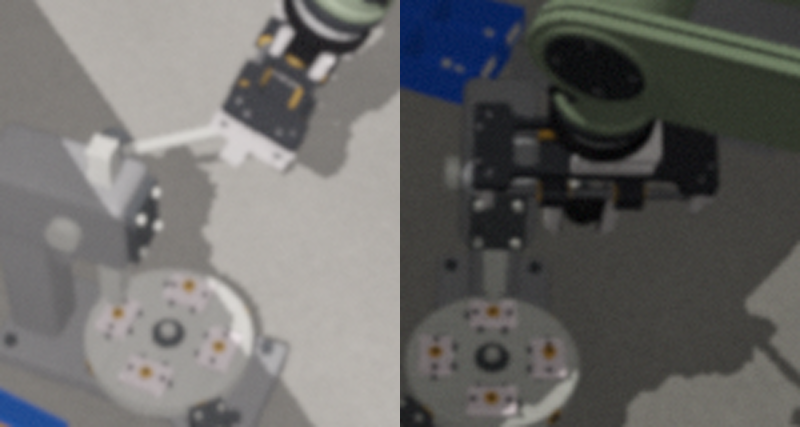

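```bash
cat > qw.py <<'E'
from plan import *
W=cam('wrist');R=rotm();s=robot.observe()
yaw=-1.1709;f=np.array([-np.cos(yaw),-np.sin(yaw),0]);sh=np.array([.5085,-.1533,.235])
for q in (-.05,0,.03,.06,.1,.15,.2):
    t=np.radians(35)-q;B=sh+.17*np.cos(t)*f+[0,0,.17*np.sin(t)]
    d=np.linalg.norm(cv2.Rodrigues(W['rvec'])[0]@B+W['tvec'].ravel());d0=np.linalg.norm(cv2.Rodrigues(W['rvec'])[0]@(s['tcp_pos']+R.apply([0,.006,0]))+W['tvec'].ravel())
    print(q,B.round(4),proj(W,B).round(1),'r',(34.53*d0/d).round(2),R.inv().apply(B-s['tcp_pos']).round(4))
E
python3 qw.py
python3 - <<'E'
import cv2
im=cv2.imread('pics/w13.png')[220:335,225:340]; im=cv2.convertScaleAbs(im,alpha=2.0,beta=20)
cv2.imwrite('pics/z14.png',cv2.resize(im,None,fx=5,fy=5,interpolation=2))
im=cv2.imread('pics/w13.png')[140:220,270:410]
cv2.imwrite('pics/z15.png',cv2.resize(im,None,fx=5,fy=5,interpolation=2))
E
```

```text
-0.05 [ 0.4562 -0.0297  0.3393] [[280.5 315.4]] r 39.25 [ 0.0072 -0.0209 -0.0005]
0 [ 0.4543 -0.025   0.3325] [[280.5 293.7]] r 39.13 [-0.0001 -0.0165 -0.0005]
0.03 [ 0.4532 -0.0224  0.3283] [[280.5 281.1]] r 38.95 [-0.0043 -0.0137 -0.0005]
0.06 [ 0.4521 -0.0199  0.324 ] [[280.5 268.9]] r 38.69 [-0.0085 -0.0108 -0.0005]
0.1 [ 0.4508 -0.0167  0.3181] [[280.5 253.3]] r 38.23 [-0.0139 -0.0067 -0.0005]
0.15 [ 0.4492 -0.013   0.3106] [[280.5 234.8]] r 37.5 [-0.0205 -0.0012 -0.0005]
0.2 [ 0.4478 -0.0097  0.3029] [[280.6 217.6]] r 36.63 [-0.0267  0.0045 -0.0004]
```

View pics/z14.png

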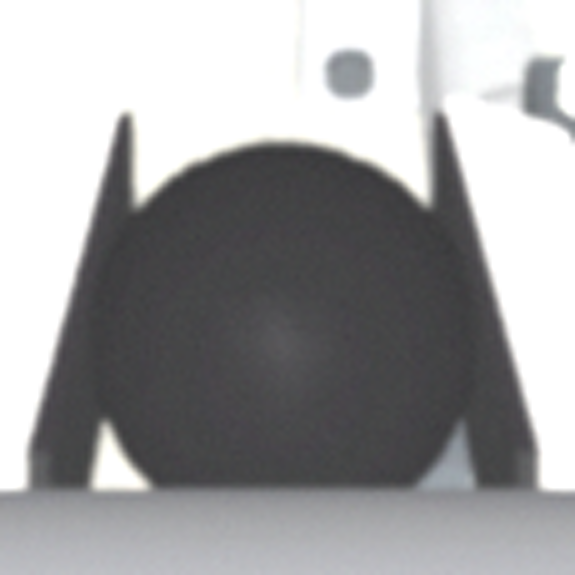

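View pics/z15.png

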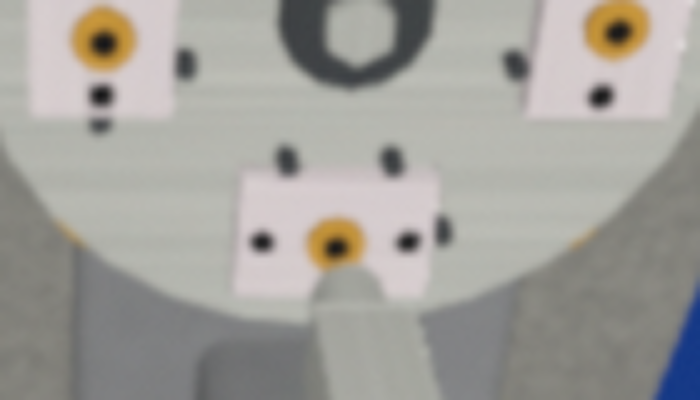

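```bash
python3 -m creep '{"jaw":[0,0,0],"offset":[[0.0012,-0.0008,0],[0.0025,-0.0016,0],[0.0025,-0.0016,0]],"angular":[[0,0,0],[0,0,0],[0,0,0]]}'
python3 bt.py pics/w14.png 1
```

```text
clock: 18.23
tcp_pos: [0.4578, -0.0321, 0.3195]
ee_rot: [0.654, -0.268, 0.498, -0.502]
ft_force: [3.5, -4.7, -0.7]
finger_gap: 0.0307
ball tool [-0.0086 -0.0328  0.0002] world [ 0.45   -0.0132  0.3465] r 0.1884 q -0.023 gap 0.030322333126644 F [ 3.8 -5.3 -1.9] tcp [ 0.4578 -0.0321  0.3195]
```

```bash
python3 -m creep '{"jaw":[0,0,0],"offset":[[0.0013,-0.0009,0],[0.003,-0.002,0],[0.003,-0.002,0]],"angular":[[0,0,0],[0,0,0],[0,0,0]]}'
python3 bt.py pics/w15.png 1; python3 qw.py|head -4
```

```text
clock: 18.7
tcp_pos: [0.4578, -0.0321, 0.3196]
ee_rot: [0.654, -0.269, 0.496, -0.504]
ft_force: [4.7, -0.6, -8.4]
finger_gap: 0.0307
ball tool [-0.0086 -0.0326  0.0002] world [ 0.45   -0.0134  0.3466] r 0.1883 q -0.023 gap 0.030894194689113946 F [ 4.7 -1.  -7.7] tcp [ 0.4578 -0.0321  0.3196]
-0.05 [ 0.4562 -0.0297  0.3393] [[280.6 308.1]] r 39.21 [ 0.0048 -0.0194 -0.0004]
0 [ 0.4543 -0.025   0.3325] [[280.6 286.8]] r 39.03 [-0.0024 -0.0149 -0.0004]
0.03 [ 0.4532 -0.0224  0.3283] [[280.7 274.4]] r 38.82 [-0.0067 -0.0121 -0.0004]
0.06 [ 0.4521 -0.0199  0.324 ] [[280.7 262.3]] r 38.53 [-0.0108 -0.0092 -0.0004]
```

```bash
python3 - <<'E'
import cv2,numpy as np
o=[]
for k in (13,14,15):
    im=cv2.imread(f'pics/w{k}.png')[235:335,235:330]; im=cv2.convertScaleAbs(im,alpha=2.0,beta=20)
    o.append(cv2.resize(im,None,fx=2.8,fy=4,interpolation=2))
cv2.imwrite('pics/z16.png',np.hstack(o))
E
```

```text
(no output)
```

View pics/z16.png

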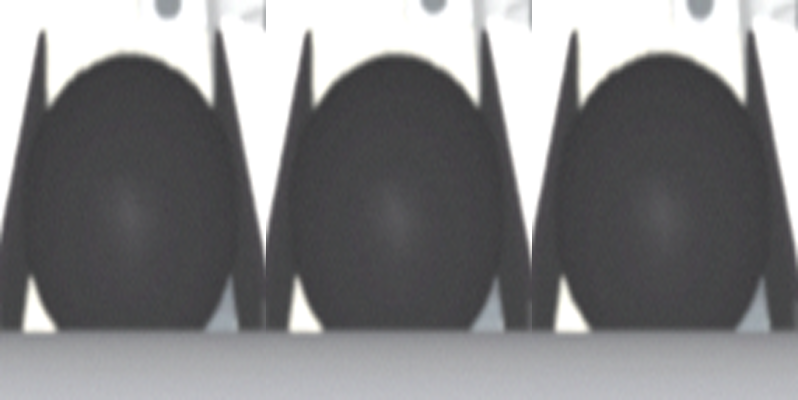

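```bash
python3 -m creep '{"jaw":[0,0.04,0.07,0.07,0.07,0.07,0.07,0.07,0.07],"offset":[[-0.002,0.0014,0],[-0.002,0.0014,0],[-0.002,0.0014,0],[-0.002,0.0014,0],[-0.002,-0.01,0],[-0.002,-0.03,0],[-0.002,-0.06,0],[-0.002,-0.09,0],[-0.002,-0.09,0]],"angular":[[0,0,0],[0,0,0],[0,0,0],[0,0,0],[0,0,0],[0,0,0],[0,0,0],[0,0,0],[0,0,0]]}'
python3 - <<'E'
from plan import *
a=cam('scene','pics/s16.png');b=cam('side','pics/d16.png');w=cam('wrist','pics/w16.png')
a=a['image'][80:300,180:330,::-1];b=b['image'][90:310,240:390,::-1]
cv2.imwrite('pics/z17.png',np.hstack([cv2.resize(i,(400,587),interpolation=2) for i in(a,b)]))
# compare ball & dial expected
for c,n in((cam('scene'),'scene'),(cam('side'),'side'),(w,'wrist')): print(n,proj(c,[[.4543,-.025,.333],[.5965,.0918,.055],[.5372,-.0543,.0683]]).round(1).tolist())
E
```

```text
clock: 19.98
tcp_pos: [0.4451, 0.0008, 0.4089]
ee_rot: [0.653, -0.266, 0.499, -0.504]
ft_force: [1.2, 0.4, -0.1]
finger_gap: 0.0702
scene [[294.5, 124.1], [286.3, 254.0], [262.8, 204.3]]
side [[348.6, 165.0], [268.4, 260.0], [314.2, 223.5]]
wrist [[281.0, 226.1], [430.3, 46.0], [329.6, 138.4]]
```

View pics/z17.png

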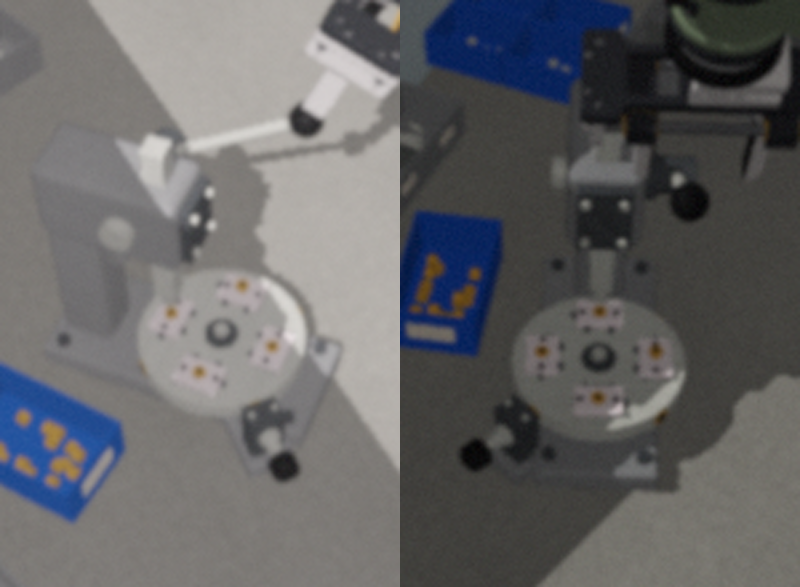

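View pics/w16.png

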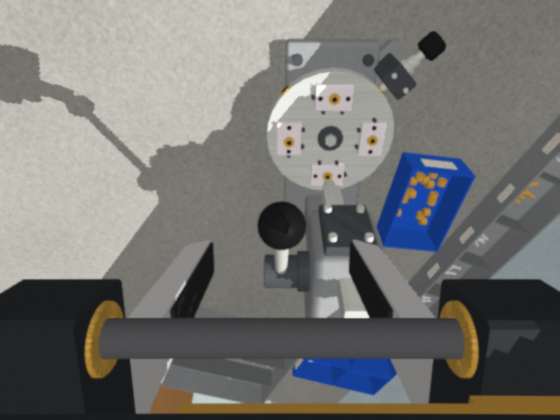

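```bash
python3 - <<'E'
from plan import *
w=cam('wrist')
yaw=-1.1709;f=np.array([-np.cos(yaw),-np.sin(yaw),0]);px=-f;py=np.array([f[1],-f[0],0]);dc=np.array([.5372,-.0543,0])
for h in (.073,.076,.081):
    print(h,[proj(w,dc+.055*d+[0,0,h]).round(1).tolist() for d in (px,-px,py,-py)])
im=w['image'][85:190,270:390,::-1];cv2.imwrite('pics/z18.png',cv2.resize(im,None,fx=5,fy=5,interpolation=2))
im=cv2.imread('pics/w1.png')[160:275,265:385];cv2.imwrite('pics/z19.png',cv2.resize(im,None,fx=5,fy=5,interpolation=2))
E
```

```text
0.073 [[[328.2, 176.6]], [[335.0, 99.2]], [[373.1, 140.5]], [[289.6, 140.4]]]
0.076 [[[328.4, 177.7]], [[335.2, 100.0]], [[373.5, 141.5]], [[289.7, 141.4]]]
0.081 [[[328.8, 179.5]], [[335.7, 101.4]], [[374.3, 143.1]], [[289.7, 143.1]]]
```

View pics/z18.png

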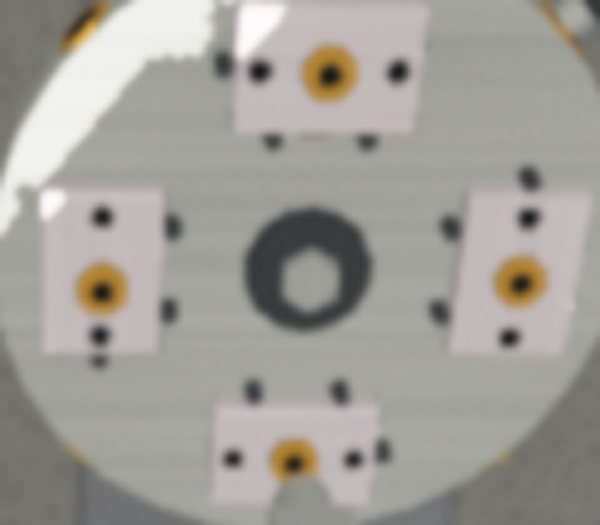

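View pics/z19.png

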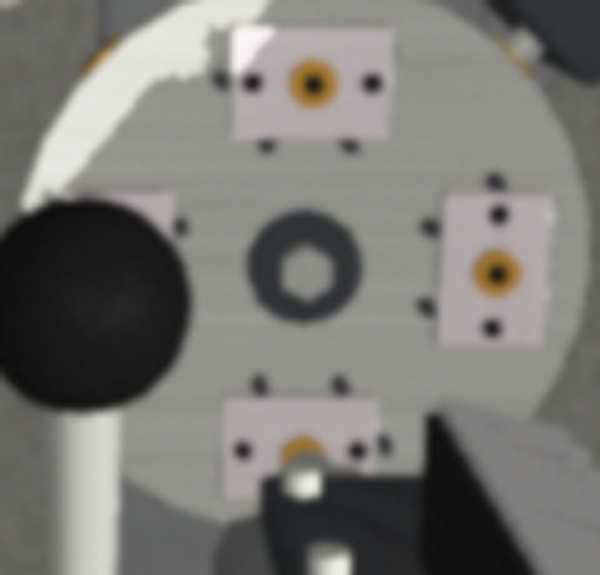

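```bash
python3 - <<'E'
from plan import *
yaw=-1.1709;f=np.array([-np.cos(yaw),-np.sin(yaw),0]);py=np.array([f[1],-f[0],0]);o=(f+py)/2**.5;j=np.array([o[1],-o[0],0])
print(o,j)
k=np.array([.5967,.0918,.055])+.001*o
s=robot.observe();print(s['joint_positions'].round(2))
delta(k+[0,0,.12],j)
delta(k,j)
E
```

```text
[0.37602419 0.92660985 0.        ] [ 0.92660985 -0.37602419  0.        ]
[ 0.06 -0.23  1.67 -0.37  1.57 -0.36]
off [-0.108   0.1961  0.1782] ang [-0.1507  0.7773  0.3697] deg 50.1
off [-0.108   0.1961  0.1782] ang [ 0.4579 -2.3176  0.1866] deg 135.8
off [-0.1535  0.3072  0.1785] ang [-0.1507  0.7773  0.3697] deg 50.1
off [-0.1535  0.3072  0.1785] ang [ 0.4579 -2.3176  0.1866] deg 135.8
```

```bash
python3 -m creep '{"jaw":[0.06,0.06,0.06,0.06,0.06,0.06,0.06,0.06,0.06,0.06,0.06,0.06,0.06],"offset":[[-0.02,0,0.03],[-0.04,0,0.06],[-0.06,0,0.09],[-0.08,0.01,0.12],[-0.1,0.03,0.15],[-0.108,0.06,0.178],[-0.108,0.09,0.178],[-0.108,0.12,0.178],[-0.108,0.15,0.178],[-0.108,0.175,0.178],[-0.108,0.196,0.178],[-0.108,0.196,0.178],[-0.108,0.196,0.178]],"angular":[[-0.015,0.08,0.037],[-0.03,0.155,0.074],[-0.045,0.233,0.111],[-0.06,0.311,0.148],[-0.075,0.389,0.185],[-0.09,0.466,0.222],[-0.105,0.544,0.259],[-0.12,0.622,0.296],[-0.135,0.7,0.333],[-0.15,0.777,0.37],[-0.15,0.777,0.37],[-0.15,0.777,0.37],[-0.15,0.777,0.37]]}'
python3 - <<'E'
from plan import *
yaw=-1.1709;f=np.array([-np.cos(yaw),-np.sin(yaw),0]);py=np.array([f[1],-f[0],0]);o=(f+py)/2**.5;j=np.array([o[1],-o[0],0])
k=np.array([.5967,.0918,.055])+.001*o
delta(k,j)
w=cam('wrist','pics/w17.png');print(proj(w,[[.5967,.0918,.055],k+.011*o+[0,0,0]]))
print(robot.observe()['joint_positions'].round(2))
E
```

```text
clock: 21.9
tcp_pos: [0.5983, 0.0936, 0.1838]
ee_rot: [0.394, -0.585, 0.587, -0.397]
ft_force: [-0.2, 0.4, -0.2]
finger_gap: 0.0599
off [ 0.0015  0.1228 -0.0013] ang [-0.0039  0.0021 -0.002 ] deg 0.3
off [ 0.0015  0.1228 -0.0013] ang [-3.1000e-03 -3.1395e+00  6.1000e-03] deg 179.9
[[280.26239228 214.05310071]
 [280.26856884 199.23754023]]
[0.01 0.31 1.52 0.   1.31 0.4 ]
```

View pics/w17.png

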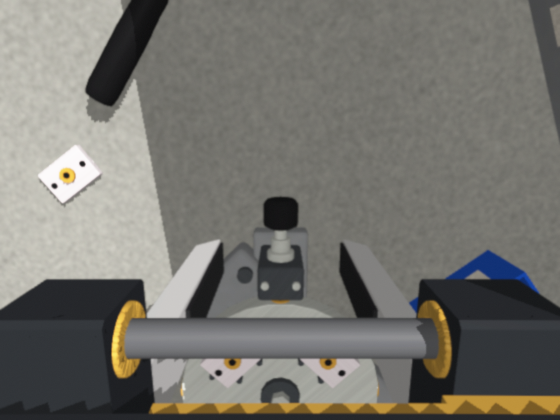

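```bash
python3 -m creep '{"jaw":[0.06,0.06,0.06,0.06,0.06,0.06,0.06,0,0,0,0,0],"offset":[[0.001,0.03,-0.001],[0.001,0.06,-0.001],[0.001,0.09,-0.001],[0.001,0.11,-0.001],[0.001,0.123,-0.001],[0.001,0.123,-0.001],[0.001,0.123,-0.001],[0.001,0.123,-0.001],[0.001,0.123,-0.001],[0.001,0.123,-0.001],[0.001,0.123,-0.001],[0.001,0.123,-0.001]],"angular":[[0,0,0],[0,0,0],[0,0,0],[0,0,0],[0,0,0],[0,0,0],[0,0,0],[0,0,0],[0,0,0],[0,0,0],[0,0,0],[0,0,0]]}'
python3 - <<'E'
from plan import *
w=cam('wrist','pics/w18.png');s=robot.observe();print(s['tcp_pos'].round(4),s['ft_force'].round(1),s['finger_gap'])
E
```

```text
clock: 23.45
tcp_pos: [0.5977, 0.0924, 0.0603]
ee_rot: [0.394, -0.585, 0.587, -0.397]
ft_force: [1.6, -0.4, -1.0]
finger_gap: 0.027
[0.5977 0.0924 0.0603] [ 1.4 -0.6 -0.8] 0.027378429986537157
```

View pics/w18.png

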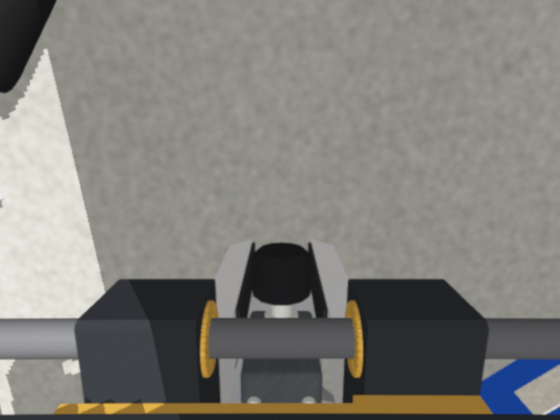

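```bash
python3 -m creep '{"jaw":[0,0,0,0,0,0],"offset":[[-0.002,0,0],[-0.004,0,0],[-0.006,0,0],[-0.008,0,0],[-0.01,0,0],[-0.01,0,0]],"angular":[[0,0,0],[0,0,0],[0,0,0],[0,0,0],[0,0,0],[0,0,0]]}'
cat > kn.py <<'E'
from plan import *
import sys
w=cam('wrist',sys.argv[1]);s=robot.observe();o=np.array([.376,.9266,0]);j=np.array([.9266,-.376,0])
d=s['tcp_pos']-[.5977,.0924,.0603];print('moved mm out %.1f lat %.1f up %.1f'%tuple(1e3*np.array([d@o,d@j,d[2]])),'F out %.1f lat %.1f up %.1f'%(s['ft_force']@o,s['ft_force']@j,s['ft_force'][2]),s['finger_gap'],s['clock'])
E
python3 kn.py pics/w19.png
```

```text
clock: 24.25
tcp_pos: [0.6001, 0.0984, 0.0603]
ee_rot: [0.396, -0.584, 0.588, -0.395]
ft_force: [-1.1, -10.3, 3.6]
finger_gap: 0.0273
moved mm out 6.4 lat -0.0 up -0.0 F out -10.0 lat 2.1 up 3.4 0.02729461256060353 24.3
```

View pics/w19.png

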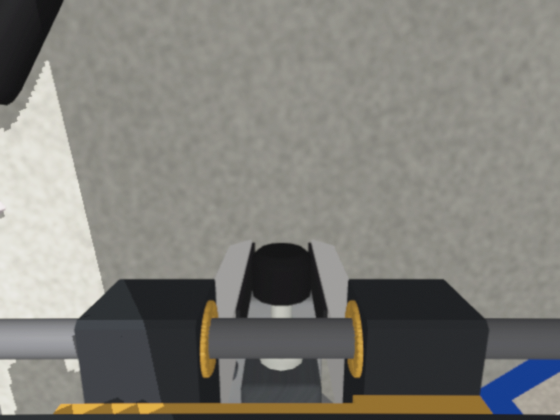

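```bash
python3 -m creep '{"jaw":[0,0,0,0,0,0],"offset":[[-0.002,0,0],[-0.004,0,0],[-0.006,0,0],[-0.007,0,0],[-0.008,0,0],[-0.008,0,0]],"angular":[[0,0,0],[0,0,0],[0,0,0],[0,0,0],[0,0,0],[0,0,0]]}'
python3 kn.py pics/w20.png
```

```text
clock: 25.05
tcp_pos: [0.6023, 0.1037, 0.0603]
ee_rot: [0.398, -0.584, 0.589, -0.393]
ft_force: [-3.4, -14.9, 5.4]
finger_gap: 0.0271
moved mm out 12.3 lat -0.0 up -0.0 F out -15.8 lat 2.5 up 5.7 0.027329589655409825 25.1
```

Close to the stop; a little more to confirm the hard stop.

```bash
python3 -m creep '{"jaw":[0,0,0,0,0],"offset":[[-0.001,0,0],[-0.002,0,0],[-0.003,0,0],[-0.003,0,0],[-0.003,0,0]],"angular":[[0,0,0],[0,0,0],[0,0,0],[0,0,0],[0,0,0]]}'
python3 kn.py pics/w21.png
```

```text
clock: 25.72
tcp_pos: [0.6023, 0.1039, 0.0602]
ee_rot: [0.399, -0.583, 0.589, -0.392]
ft_force: [-7.4, -22.2, 8.3]
finger_gap: 0.0271
moved mm out 12.4 lat -0.0 up -0.1 F out -22.2 lat 2.5 up 8.5 0.027617087975793795 25.775
```

View pics/w21.png

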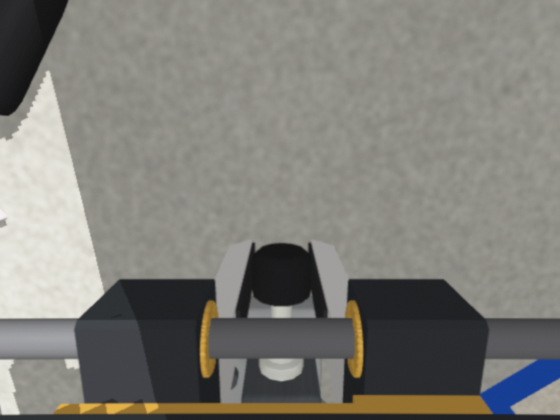

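```bash
python3 -m creep '{"jaw":[0,0,0,0,0,0,0,0],"offset":[[0,0,0],[0,0,0],[0,0,0],[0,0,0],[0,0,0],[0,0,0],[0,0,0],[0,0,0]],"angular":[[0,0,0],[0,0,0],[0,0,0],[0,0,0],[0,0,0],[0,0,0],[0,0,0],[0,0,0]]}'
python3 kn.py pics/w22.png
python3 - <<'E'
from plan import *
b=cam('side','pics/d22.png');a=cam('scene','pics/s22.png')
a=a['image'][90:300,180:370,::-1];b=b['image'][110:320,230:420,::-1]
cv2.imwrite('pics/z22.png',np.hstack([cv2.resize(i,(400,442),interpolation=2) for i in(a,b)]))
E
```

```text
clock: 26.78
tcp_pos: [0.6023, 0.1039, 0.0602]
ee_rot: [0.399, -0.583, 0.589, -0.391]
ft_force: [-6.6, -22.1, 7.7]
finger_gap: 0.0271
moved mm out 12.4 lat -0.0 up -0.1 F out -22.9 lat 2.3 up 9.4 0.026957872409496115 26.825
```

View pics/z22.png

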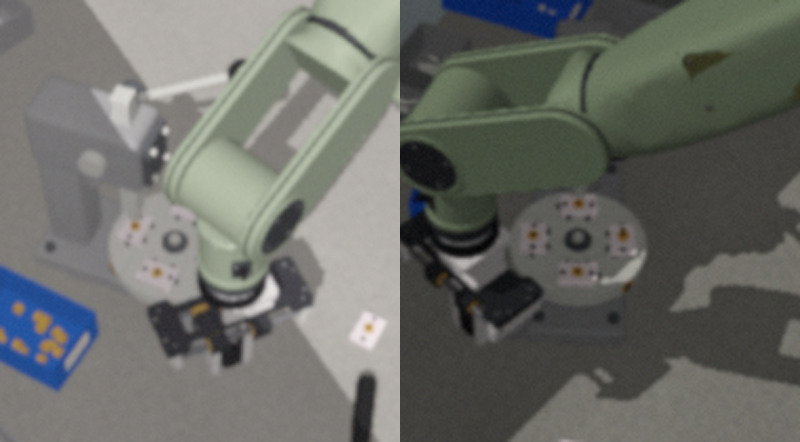

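```bash
python3 -c "
from workcell import robot
print(robot.finish_job())"
```

```text
the job is handed in; nothing more can be done
None
```

I pressed the bush home and eased the lever back to rest. Then I pulled the index knob out to its stop and handed in at about 27 s, with the gripper still holding it there.

- **Lever down:** I pulled the ball down to about 1.2 rad. The push at the ball reached about 32 N, well above the roughly 17 N the spring and bush can give, so I took it to be on the hard stop. In the picture afterwards, the bush under the ram sits where a fully home one should. The bush in the plate to its left sits visibly higher, as an unpressed one would.
- **Slipping in the grip:** The ball crept up to about 15 mm along the pads during the press, and at one point sat at the pad edge. I tilted the tool to get it back onto the pads, and it never came loose. One ball-position fit, after the last push, was clearly wrong, so I measured that picture by eye.
- **Lever up:** I held the ball the whole way back, over about 4 s. At the top the gripper stopped moving and the force turned downward, so the lever was on its rest before I opened the jaws. In the later pictures it is still there.
- **Plunger:** The knob moved 12.4 mm. The last 3 mm of commanded pull added only 0.1 mm, and the force rose from 16 to 22 N, so it is at its stop. It held steady for a second with no slip in the wrist picture.
- **Everything else:** In the last pictures the dial has not visibly turned, and I saw no sign that the bin, loose plate or screwdriver had moved. I judged these by eye and did not measure them.

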